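Clear the bench: bin the spent bottle, dock the jars by size

ROBOT

A 6-joint arm with a two-finger parallel gripper is mounted at the origin on the work surface. World frame = base frame: x ahead of the robot, y to its left, z up, the work surface at z = 0. Lengths are in m, angles in rad, forces in N, time in s.
With the tool pointing down it reaches from about 0.225 to 0.875 m from the base axis. Payload 3.4 kg.
Tool frame: the origin (TCP) lies at the very end of the fingers, on their centre line; the grasp point (between the pads) lies 19 mm behind it; z points along the fingers, y is the direction in which the jaws open and shut (so a half turn about z gives the same grasp; the last joint's range is limited). The gripper opens to 85 mm and grips with 20 to 120 N. Pads are 22 mm wide; open, the fingers measure 114 mm over their backs; the gripper's body (76 mm by 85 mm) begins 54 mm behind the grasp point. The pads swing forward as they close: fully open they stand 13 mm farther back than shut.
Start: joints at [1.159, 0.276, 1.505, -0, 1.361, -0.121], TCP at [0.165, 0.551, 0.231] pointing down, gripper open.
Joint ranges: [-2.89, 2.89], [-0.75, 2.08], [0.22, 2.7], [-1.18, 4.32], [0.11, 2.71], [-2.7, 2.7]. Speed limits (rad/s): [2.57, 2.57, 3.14, 3.14, 3.14, 3.14].

INTERFACE

Orientations are given as a unit quaternion [w, x, y, z].
In Python, from rig import telemetry, cams, sign_off, spotter gives the robot as it stands.
- The arm moves only by the tool servo_tool, never from a script. Its argument "steps" is a list of rows, each a list of 6 numbers: the shift along the tool's x, y, z in mm, then the turn, a rotation vector about the tool's x, y, z in degrees. In form: [[x, y, z, ax, ay, az], ...]. A call has 1 to 8 rows; each row is the pose to reach, as a shift and turn from the pose commanded when the call began, along the tool's axes at that moment; what a row does not reach only later rows make up. A row lasts 1/10 s, in which the tool goes at most 50 mm and 8.59 degrees, less where a joint would pass 70% of its speed; a pose out of reach is approached as far as the arm can. A call with a gripper value outside its range is refused whole. "hand" is the closure in counts, from 0 (fully open) to 255 (shut), set as the call begins (left out, the last holds). The fingers move at their own pace and stop on an object; "grip_force" is the grip in N (left out, the last holds). Time passes only in rows, so rows that repeat a pose let the fingers close. It gives the time, the measured TCP pose, the force and the opening at its end, in the units of the state.
- telemetry.get_state(): the state, without advancing time (a new reading comes with each control period).
- cams.get_image(name): name is "side" or "top" or "wrist"; returns (picture, depth): 420x560x3 uint8, red, green, blue; 420x560 float32, m along the optical axis (not along the pixel's ray), 0 where there is no reading.
- cams.camera_model(name): a dict with "camera_matrix" (3x3 intrinsics, pixels), "D" ([k1, k2, p1, p2, k3] as OpenCV has them; the pictures are not rectified), "origin" and "rotation" of the camera in the world; the wrist camera has in their place "tool_from_camera" (4x4, takes a point from camera to tool coordinates, whose origin is the TCP and whose axes are the flange's). Camera axes: x right, y up, looking along -z (the intrinsics and any distortion apply to the point x, -y, -z); pixel columns grow to the right and rows downward; lengths in m; the calibration is good to about 2 mm. A picture is of the moment at which its call begins: read the wrist's pose just before it. camera_model takes no time and is no camera call.
- sign_off(): hands the job in, once; it reports no verdict.
Trained networks look in the newest picture that a camera, given by its name, has taken for a name from the list of things; names that differ only in an ending like _2 or _b are one class to them, and where a whole thing is asked for, a point or a joint stands for the part that bears it (a point fixed in the world has none). Each returns a list of dicts, best first, with "conf" (0 to 1); they miss things now and then, are a little off and sometimes report something else, mostly with a low value. They report only what shows in the picture. A call takes as long as a camera call. They do not tell look-alikes from the thing itself.
- spotter.outline_of(query, camera): "region" (420x560 bool, what is visible of it) and "rect" ([left, top, width, height] in pixels, round what is visible of it).
The state is a dict: "clock": time; "qpos": joint angles; "qd": joint speeds; "effort": joint torques, N m; "position": TCP position; "ee_rot": TCP orientation; "contact_force": force on the tool from outside, world axes, zero at the start; "moment": the same for the moment, N m; "width": finger opening in m.
Only numpy, scipy, OpenCV 4.12 (cv2) and the standard library are available. Lean on these libraries where they do the work, as an engineer would, in place of code of your own. Each camera call takes 0.05 s, during which the arm holds its last target.

TASK

Tidy the lab bench after a run. First, before picking up any jar, drop the spent slim bottle (tall, with a narrow neck) into the waste bin by pushing it down through the sprung flap in the bin's top, so that it lies inside and the flap has closed again. Then set the three squat round jars gently, upright and flat, each in the round stand that matches its size (smallest in smallest, middle in middle, largest in largest), and leave the square bottle standing where it is.

Things in the scene. Friction and masses are not known exactly. Their poses are not given: they have to be found in the camera images.
- vial_c (a point): The spent slim bottle: white plastic, 100 mm tall, standing upright; body 34 mm diameter up to 64 mm above its base, then a shoulder to a narrow 22 mm neck, and a grey cap 28 mm in diameter from 76 to 100 mm above the base; about 100 g. The point is its centre, half-way up (50 mm above its base); z is up along its axis.
- jar_l_c (a point): The largest of three squat round white plastic jars with a flat grey screw cap as wide as the jar (lighter disc on top): 60 mm diameter, 66 mm tall, standing upright, about 170 g. The point is its centre, half-way up (33 mm above its base); z is up along its axis.
- jar_m_c (a point): The middle of three squat round white plastic jars with a flat grey screw cap as wide as the jar (lighter disc on top): 46 mm diameter, 54 mm tall, standing upright, about 100 g. The point is its centre, half-way up (27 mm above its base); z is up along its axis.
- jar_s_c (a point): The smallest of three squat round white plastic jars with a flat grey screw cap as wide as the jar (lighter disc on top): 34 mm diameter, 44 mm tall, standing upright, about 50 g. The point is its centre, half-way up (22 mm above its base); z is up along its axis.
- stand_l: The largest of three fixed shallow round aluminium stands (dishes with a low rim), 84 mm inside diameter, 92 mm outside; rim top 14 mm above the bench, inner floor 4 mm above the bench. Meant for the largest jar (60 mm diameter). Origin: centre of its underside, on the bench; z up.
- stand_m: The middle of three fixed shallow round aluminium stands (dishes with a low rim), 68 mm inside diameter, 76 mm outside; rim top 14 mm above the bench, inner floor 4 mm above the bench. Meant for the middle jar (46 mm diameter). Origin: centre of its underside, on the bench; z up.
- stand_s: The smallest of three fixed shallow round aluminium stands (dishes with a low rim), 54 mm inside diameter, 62 mm outside; rim top 14 mm above the bench, inner floor 4 mm above the bench. Meant for the smallest jar (34 mm diameter). Origin: centre of its underside, on the bench; z up.
- bin_mouth (a point): Waste bin: fixed grey box 140 x 140 mm, 200 mm tall, walls 4 mm; its steel top (140 x 146 mm) has a square mouth 84 x 84 mm in the middle, closed by a dark grey flap with a black strip just below the top face. The point is the mouth's centre, level with the top face (196 mm above the inner floor); z up, x, y along the sides. The flap is hinged on the mouth's +x edge. The mouth is too narrow for wide-open fingers.
- bin_flap (a joint): Angle of the waste bin's flap: 0 is shut (level), growing as it swings down into the bin to 1.5 rad. A weak spring shuts it: well under 1 N opens it, and the bottle's own weight carries it through once let go with its lower 30 mm or more inside.
- square_c (a point): A bystander that stands among the jars: a square white plastic bottle 44 x 44 mm, 68 mm tall including its grey cap (32 mm diameter, top 16 mm), to be left alone. The point is its centre, 34 mm above its base; x and y along its sides, z up.
There are look-alikes about, which are no part of the job. What is shaped like the stand_m but turquoise is not meant.

How it is judged:
On the way, in this order (a step that is already met when the one before it is completed fails the run):
1. the slim bottle is inside the waste bin (z of vial_c in the frame of bin_mouth between -0.2 and -0.07 m and x of vial_c in the frame of bin_mouth between -0.066 and 0.066 m and y of vial_c in the frame of bin_mouth between -0.066 and 0.066 m), for 0.2 s.
2. all three jars stand in the stands of their size (horizontal distance between jar_l_c and stand_l below 0.015 m and z of jar_l_c in the frame of stand_l between 0.032 and 0.042 m and angle between each of jar_l_c, jar_m_c, jar_s_c's own z axis and vertical below 0.1 rad and horizontal distance between jar_m_c and stand_m below 0.015 m and z of jar_m_c in the frame of stand_m between 0.026 and 0.036 m and horizontal distance between jar_s_c and stand_s below 0.015 m and z of jar_s_c in the frame of stand_s between 0.021 and 0.031 m), for 0.2 s.
At the end, for the whole second after the job is handed in: The slim bottle lies inside the bin (its centre at least 70 mm below the mouth) with the flap shut again (under 0.15 rad); each jar stands upright (within 0.1 rad) flat on the floor of the stand of its own size (centre within 15 mm of the stand's, height within 5 mm); all is released and at rest (all of step 1 and all of step 2 and value of joint bin_flap below 0.15 rad and linear speed of each of jar_l, jar_m, jar_s, vial, square_bottle below 0.02 m/s and angular speed of each of jar_l, jar_m, jar_s below 0.2 rad/s); the robot touches nothing.
It fails at once if a jar is lifted before the slim bottle is in the bin (not (z of vial_c in the frame of bin_mouth between -0.2 and -0.07 m and x of vial_c in the frame of bin_mouth between -0.066 and 0.066 m and y of vial_c in the frame of bin_mouth between -0.066 and 0.066 m) and (height (world z) of jar_l_c above 0.063 m or height (world z) of jar_m_c above 0.057 m or height (world z) of jar_s_c above 0.052 m)).
It fails at once if a jar is dropped or slammed into its stand (faster than 0.6 m/s close to it) ((distance between jar_l_c and stand_l below 0.068 m and linear speed of jar_l above 0.6 m/s) or (distance between jar_m_c and stand_m below 0.062 m and linear speed of jar_m above 0.6 m/s) or (distance between jar_s_c and stand_s below 0.057 m and linear speed of jar_s above 0.6 m/s)).
It fails at once if the square bottle is moved more than 30 mm or tipped over (distance of square_c from where it was at the start of the episode above 0.03 m or angle between square_c's own z axis and vertical above 0.4 rad).
It also fails if it takes over 109 s, if anything falls off the work surface, if the arm or the gripper's body presses on something with over 40 N, if the wrist force passes 120 N, or if a joint passes its speed limit or range.

## Working session

There is one attempt and no reset: what is moved stays moved. The work goes in short steps, Python scripts to look and compute and a tool call to move; the robot and the scene stay as the last step left them, time stands still between calls to the robot, and variables do not carry over. Pictures are saved under pics/ and viewed, and the job is handed in when it is done.

Besides the shell and the picture viewer there is one more tool, called as a command line: name --pt "numbers of a row" for each row, then --argument value for the rest. servo_tool: Moves the arm, as the interface text tells. Its arguments: {"type":"object","properties":{"steps":{"type":"array","items":{"type":"array","items":{"type":"number"}}},"hand":{"type":"number"},"grip_force":{"type":"number"}},"required":["steps"]}

```bash
ls; mkdir -p pics; python3 - <<'E'
from rig import telemetry, cams
import cv2
print(telemetry.get_state())
for n in ["side","top","wrist"]:
    im,d=cams.get_image(n); cv2.imwrite(f"pics/{n}0.png",im[:,:,::-1]); m=cams.camera_model(n); print(n,m)
E
```

```text
pics
{'clock': 0.0, 'qpos': array([ 1.15900932e+00,  2.76613852e-01,  1.50615198e+00,  3.79061423e-05,
        1.36067815e+00, -1.21020464e-01]), 'qd': array([0.00074771, 0.00133718, 0.00086413, 0.00126743, 0.00126119,
       0.00162117]), 'effort': array([-1.46945213e-04, -4.16766822e+01, -2.45810527e+01, -4.13022944e-04,
        1.07753740e-02, -8.49007851e-07]), 'position': array([0.16463575, 0.5503765 , 0.23042144]), 'ee_rot': array([-2.61572624e-04,  1.44875534e-01,  9.89449454e-01, -8.88131435e-04]), 'contact_force': array([ 0.00350212,  0.73286692, -0.76428789]), 'moment': array([ 0.02422514,  0.01164307, -0.01834823]), 'width': 0.08546448755692512}
side {'camera_matrix': array([[473.09635153,   0.        , 279.65643407],
       [  0.        , 473.09635153, 207.78402966],
       [  0.        ,   0.        ,   1.        ]]), 'D': array([-0.15616347,  0.        ,  0.        ,  0.        ,  0.        ]), 'origin': array([ 0.47040386, -0.78557982,  0.84994347]), 'rotation': array([ 0.90794827,  0.40763568, -0.03990727, -0.0887158 ])}
top {'camera_matrix': array([[499.84185036,   0
[... 256 characters left out ...]
8467]), 'rotation': array([-0.69014293, -0.07315808,  0.07509837,  0.71603831])}
wrist {'camera_matrix': array([[335.61922498,   0.        , 282.82031621],
       [  0.        , 335.61922498, 203.81566419],
       [  0.        ,   0.        ,   1.        ]]), 'D': array([-0.05373821,  0.        ,  0.        ,  0.        ,  0.        ]), 'tool_from_camera': array([[-8.29005361e-04,  9.60585541e-01,  2.77983327e-01,
         6.99767329e-02],
       [ 9.99999603e-01,  8.87026190e-04, -8.29528229e-05,
        -3.43129632e-04],
       [-3.26261774e-04,  2.77983148e-01, -9.60585896e-01,
        -1.44103022e-01],
       [ 0.00000000e+00,  0.00000000e+00,  0.00000000e+00,
         1.00000000e+00]])}
```

View pics/top0.png

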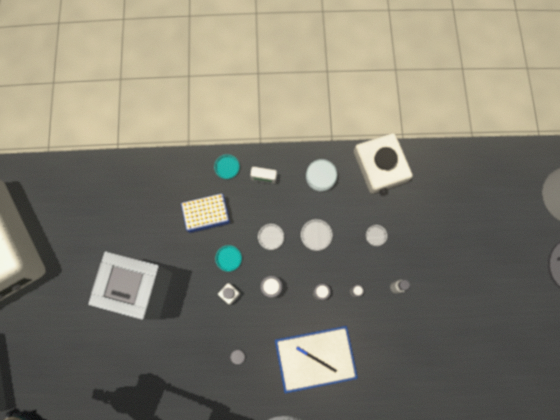

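View pics/side0.png

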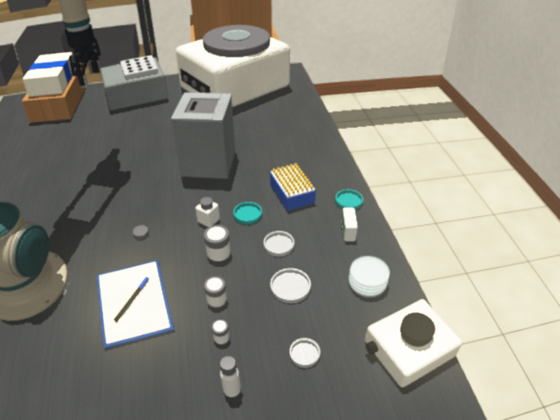

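View pics/wrist0.png

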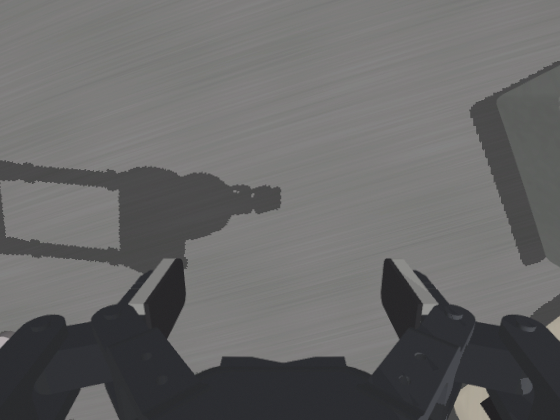

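The top picture shows the slim bottle at about (401,286), with the jars S (358,291), M (322,292) and L (271,287). The square bottle is at (228,294) and the bin at (123,287). The aluminium stands are S (376,235), L (316,235) and M (271,237); the dishes at (228,259) and (227,167) are turquoise look-alikes, and (321,175) is a stack of glass dishes.

```bash
cat > h.py <<'E'
import numpy as np, cv2
from scipy.spatial.transform import Rotation as R
from rig import telemetry, cams, spotter
def q2R(q): return R.from_quat([q[1],q[2],q[3],q[0]]).as_matrix()
def pose(name,st=None):
    m=cams.camera_model(name)
    if name=="wrist":
        T=np.eye(4);T[:3,:3]=q2R(st["ee_rot"]);T[:3,3]=st["position"]
        T=T@m["tool_from_camera"]; return m,T[:3,:3],T[:3,3]
    r=np.array(m["rotation"]); return m,(q2R(r) if r.size==4 else r),np.array(m["origin"])
def rays(m,px):
    n=cv2.undistortPoints(np.asarray(px,np.float64).reshape(-1,1,2),m["camera_matrix"],m["D"]).reshape(-1,2)
    return np.c_[n[:,0],-n[:,1],-np.ones(len(n))]
def cloud(m,Rm,o,d,mask):
    v,u=np.nonzero(mask&(d>0)); r=rays(m,np.c_[u,v]); return (r*d[v,u][:,None])@Rm.T+o, np.c_[u,v]
def onplane(m,Rm,o,px,z):
    r=rays(m,px)@Rm.T; return o+r*((z-o[2])/r[:,2])[:,None]
def project(m,Rm,o,P):
    c=(np.asarray(P).reshape(-1,3)-o)@Rm; c=c*np.array([1,-1,-1])
    return cv2.projectPoints(c,np.zeros(3),np.zeros(3),m["camera_matrix"],m["D"])[0].reshape(-1,2)
E
python3 - <<'E'
from h import *
import pickle
out={}
for n in ["top","side"]:
    im,d=cams.get_image(n); m,Rm,o=pose(n)
    vis=im[:,:,::-1].copy()
    for q in ["vial_c","jar_l_c","jar_m_c","jar_s_c","stand_l","stand_m","stand_s","bin_flap","square_c"]:
        for k,r in enumerate(spotter.outline_of(q,n)[:4]):
            P,px=cloud(m,Rm,o,d,r["region"])
            if len(P)<5: continue
            top=np.percentile(P[:,2],95); s=P[P[:,2]>top-.006]
            lo,hi=np.percentile(P,2,0),np.percentile(P,98,0)
            c=(s[:,:2].min(0)+s[:,:2].max(0))/2
            print(n,q,round(r["conf"],2),np.round(r["rect"]),"topz",round(top,3),"topc",np.round(c,3),"ext",np.round(s[:,:2].max(0)-s[:,:2].min(0),3),"zlo",round(lo[2],3))
E
```

```text
top vial_c 0.52 [391. 283.  22.  11.] topz 0.103 topc [ 0.463 -0.342] ext [0.028 0.024] zlo 0.014
top jar_l_c 0.85 [259. 275.  25.  21.] topz 0.071 topc [0.477 0.021] ext [0.056 0.059] zlo 0.045
top jar_m_c 0.55 [313. 284.  16.  15.] topz 0.059 topc [ 0.457 -0.12 ] ext [0.042 0.039] zlo 0.027
top jar_s_c 0.68 [351. 281.  10.  17.] topz 0.049 topc [ 0.456 -0.224] ext [0.031 0.032] zlo 0.009
top stand_l 0.85 [216. 153.  26.  28.] topz 0.016 topc [0.848 0.143] ext [0.077 0.073] zlo -0.001
top stand_l 0.72 [302. 221.  31.  31.] topz 0.015 topc [ 0.628 -0.118] ext [0.091 0.089] zlo -0.002
top stand_l 0.72 [364. 225.  26.  23.] topz 0.016 topc [ 0.619 -0.296] ext [0.061 0.061] zlo -0.003
top stand_l 0.69 [210. 244.  31.  28.] topz 0.017 topc [0.568 0.143] ext [0.074 0.073] zlo -0.001
top stand_m 0.85 [216. 153.  26.  28.] topz 0.016 topc [0.848 0.143] ext [0.077 0.073] zlo -0.001
top stand_m 0.72 [302. 221.  31.  31.] topz 0.015 topc [ 0.628 -0.118] ext [0.091 0.089] zlo -0.002
top stand_m 0.72 [364. 225.  26.  23.] topz 0.016 topc [ 0.619 -0.296] ext [0.061 0.061] zlo -0.003
top stand_m 0
[... 2129 characters left out ...]
 0.077] zlo 0.001
side stand_m 0.72 [271. 267.  37.  37.] topz 0.014 topc [ 0.625 -0.121] ext [0.088 0.092] zlo 0.0
side stand_s 0.98 [334. 189.  28.  19.] topz 0.015 topc [0.844 0.122] ext [0.077 0.115] zlo 0.001
side stand_s 0.92 [265. 231.  30.  29.] topz 0.015 topc [0.625 0.015] ext [0.074 0.079] zlo 0.0
side stand_s 0.87 [231. 201.  32.  24.] topz 0.015 topc [0.565 0.139] ext [0.075 0.077] zlo 0.001
side stand_s 0.72 [271. 267.  37.  37.] topz 0.014 topc [ 0.625 -0.121] ext [0.088 0.092] zlo 0.0
side bin_flap 0.73 [191. 102.  27.  10.] topz 0.2 topc [0.484 0.395] ext [0.087 0.081] zlo 0.194
side square_c 0.9 [199. 199.  21.  28.] topz 0.069 topc [0.462 0.14 ] ext [0.027 0.033] zlo 0.007
```

```bash
cat >> h.py <<'E'
def delta(target,yawy=90.):
    """tool-frame shift(mm)/turn(deg) from present pose to world target, tool down, jaws at yawy deg"""
    s=telemetry.get_state(); Rt=q2R(s["ee_rot"]); a=np.deg2rad(yawy)
    y=np.array([np.cos(a),np.sin(a),0]); z=np.array([0,0,-1.]); D=np.c_[np.cross(y,z),y,z]
    print("t",round(s["clock"],2),"pos",np.round(s["position"],4),"w",round(s["width"],4),"F",np.round(s["contact_force"],1))
    print("shift",np.round(Rt.T@(np.array(target)-s["position"])*1000,1),"turn",np.round(np.rad2deg(R.from_matrix(Rt.T@D).as_rotvec()),2))
E
python3 - <<'E'
from h import *
a=cv2.imread("pics/side0.png")[190:405,190:330]; b=cv2.imread("pics/top0.png")[210:310,210:420]
cv2.imwrite("pics/crops.png",np.hstack([cv2.resize(a,(390,600),interpolation=cv2.INTER_CUBIC),np.vstack([cv2.resize(b,(400,190),interpolation=cv2.INTER_CUBIC),np.zeros((410,400,3),np.uint8)])]))
delta([0.463,-0.343,0.231])
E
```

```text
t 1.15 pos [0.1649 0.5509 0.2313] w 0.0853 F [-0.  -0.1 -0.6]
shift [-5.419e+02 -7.709e+02  3.000e-01] turn [  0.     0.   -16.66]
```

View pics/crops.png

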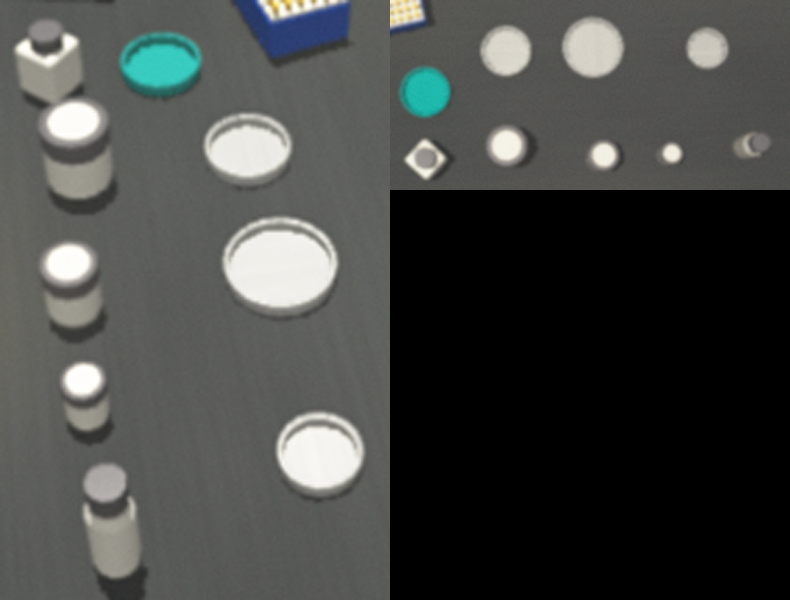

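Candidates for the slim bottle in the side picture are (229,378), which is tall with a narrow neck, the square bottle (207,212) and the jars (217,243), (215,291) and (220,332). The crop confirms (229,378). M and L stands are the white aluminium ones, and the turquoise dish is left out.

servo_tool --pt "-30 -30 -20 0 0 -3" --pt "-65 -65 -20 0 0 -6" --pt "-100 -100 -20 0 0 -9" --pt "-135 -140 -20 0 0 -12" --pt "-165 -180 -20 0 0 -15" --pt "-195 -220 -20 0 0 -16.66" --pt "-225 -260 -20 0 0 -16.66" --pt "-255 -295 -20 0 0 -16.66" --hand 0 --grip_force 40

```text
clock: 1.95
position: [0.3245, 0.1933, 0.2516]
ee_rot: [0.001, -0.0, 1.0, 0.0]
contact_force: [1.2, -0.0, 0.6]
width: 0.0851
```

```bash
python3 -c "
from h import *
delta([0.463,-0.343,0.25])"
```

```text
t 1.95 pos [0.3245 0.1933 0.2516] w 0.0851 F [ 1.2 -0.   0.6]
shift [-138.1 -536.4    1.6] turn [0.02 0.07 0.04]
```

servo_tool --pt "-15 -40 0 0 0 0" --pt "-30 -85 0 0 0 0" --pt "-45 -130 0 0 0 0" --pt "-60 -175 0 0 0 0" --pt "-75 -220 0 0 0 0" --pt "-90 -265 0 0 0 0" --pt "-105 -310 0 0 0 0" --pt "-110 -350 0 0 0 0"

```text
clock: 2.75
position: [0.4357, -0.1576, 0.2514]
ee_rot: [0.001, 0.001, 1.0, -0.0]
contact_force: [0.0, -0.4, 0.7]
width: 0.0855
```

servo_tool --pt "-10 -40 0 0 0 0" --pt "-15 -80 0 0 0 0" --pt "-20 -120 0 0 0 0" --pt "-25 -150 0 0 0 0" --pt "-27 -165 0 0 0 0" --pt "-27 -165 0 0 0 0" --pt "-27 -165 0 0 0 0"

```text
clock: 3.45
position: [0.4613, -0.3185, 0.2511]
ee_rot: [-0.0, -0.0, 1.0, 0.001]
contact_force: [-0.8, 0.0, -0.9]
width: 0.0853
```

```bash
python3 - <<'E'
from h import *
delta([0.463,-0.343,0.069])
st=telemetry.get_state()
im,d=cams.get_image("wrist"); m,Rm,o=pose("wrist",st)
cv2.imwrite("pics/w1.png",im[:,:,::-1])
for r in spotter.outline_of("vial_c","wrist")[:2]:
    P,px=cloud(m,Rm,o,d,r["region"]); top=np.percentile(P[:,2],95); s=P[P[:,2]>top-.006]
    print(r["conf"],r["rect"],top,(s.min(0)+s.max(0))/2,s.max(0)-s.min(0))
E
```

```text
t 3.45 pos [ 0.4613 -0.3185  0.2511] w 0.0853 F [-0.8  0.  -0.9]
shift [ -1.9 -24.8 182. ] turn [ 0.11 -0.04  0.01]
0.89 [238.1, 160.7, 35.9, 41.7] 0.10236539363397187 [ 0.46317226 -0.34569417  0.10011355] [0.02723246 0.02722274 0.00715271]
```

View pics/w1.png

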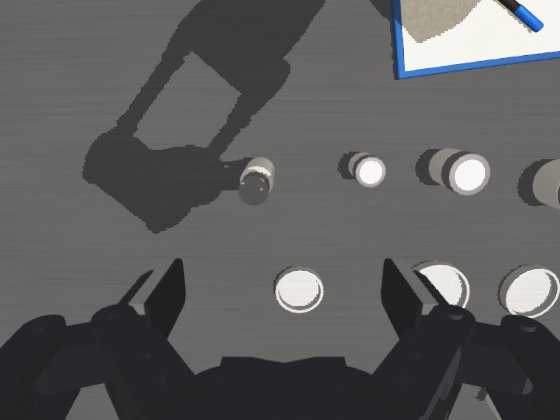

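The wrist view shows the slim bottle's cap at (254,188) and jar S at (370,170). The measured cap centre is (0.463,-0.346), top 0.10, which agrees with the other cameras.

servo_tool --pt "-2 -20 0 0 0 0" --pt "-2 -26.5 30 0 0 0" --pt "-2 -26.5 70 0 0 0" --pt "-2 -26.5 110 0 0 0" --pt "-2 -26.5 145 0 0 0" --pt "-2 -26.5 170 0 0 0" --pt "-2 -26.5 181 0 0 0" --pt "-2 -26.5 181 0 0 0"

```text
clock: 4.35
position: [0.4631, -0.3458, 0.0691]
ee_rot: [-0.001, -0.0, 1.0, 0.001]
contact_force: [0.0, -0.1, -0.4]
width: 0.0853
```

servo_tool --pt "0 0 0 0 0 0" --pt "0 0 0 0 0 0" --pt "0 0 0 0 0 0" --pt "0 0 0 0 0 0" --pt "0 0 0 0 0 0" --pt "0 0 0 0 0 0" --pt "0 0 0 0 0 0" --pt "0 0 0 0 0 0" --hand 255 --grip_force 40

```text
clock: 5.15
position: [0.4641, -0.3465, 0.0714]
ee_rot: [0.001, 0.0, 1.0, -0.0]
contact_force: [-0.6, 1.3, 6.3]
width: 0.0269
```

servo_tool --pt "0 0 -10 0 0 0" --pt "0 0 -30 0 0 0" --pt "0 0 -65 0 0 0" --pt "0 0 -105 0 0 0" --pt "0 0 -145 0 0 0" --pt "0 0 -185 0 0 0" --pt "0 0 -225 0 0 0" --pt "0 0 -255 0 0 0"

```text
clock: 5.95
position: [0.4636, -0.3465, 0.3285]
ee_rot: [0.001, 0.0, 1.0, -0.001]
contact_force: [0.9, -0.1, -1.9]
width: 0.0268
```

```bash
python3 - <<'E'
from h import *
delta([0.485,0.396,0.32])
im,d=cams.get_image("side"); cv2.imwrite("pics/s2.png",im[:,:,::-1])
im,d=cams.get_image("wrist"); cv2.imwrite("pics/w2.png",im[:,:,::-1])
E
```

```text
t 5.95 pos [ 0.4636 -0.3465  0.3285] w 0.0268 F [ 0.9 -0.1 -1.9]
shift [-21.3 742.6   6.9] turn [-0.13  0.12 -0.  ]
```

View pics/s2.png

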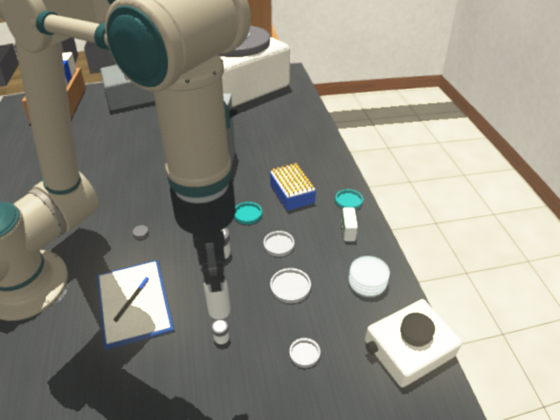

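The slim bottle hangs upright in the gripper at (217,300).

servo_tool --pt "0 15 0 0 0 0" --pt "0 50 0 0 0 0" --pt "0 90 0 0 0 0" --pt "0 130 0 0 0 0" --pt "0 170 0 0 0 0" --pt "0 210 0 0 0 0" --pt "0 250 0 0 0 0" --pt "0 290 0 0 0 0"

```text
clock: 6.85
position: [0.4615, -0.0536, 0.3232]
ee_rot: [-0.002, -0.0, 1.0, 0.001]
contact_force: [0.7, -0.6, -0.8]
width: 0.027
```

servo_tool --pt "0 40 0 0 0 0" --pt "0 80 0 0 0 0" --pt "0 120 0 0 0 0" --pt "0 160 0 0 0 0" --pt "0 200 0 0 0 0" --pt "0 240 0 0 0 0" --pt "0 280 0 0 0 0" --pt "-10 310 0 0 0 0"

```text
clock: 7.65
position: [0.4701, 0.2561, 0.3234]
ee_rot: [-0.003, -0.001, 1.0, -0.0]
contact_force: [0.2, -0.7, -0.6]
width: 0.0269
```

servo_tool --pt "-3 35 0 0 0 0" --pt "-6 70 0 0 0 0" --pt "-9 100 0 0 0 0" --pt "-11 125 0 0 0 0" --pt "-11 140 0 0 0 0" --pt "-11 142 0 0 0 0" --pt "-11 142 0 0 0 0"

```text
clock: 8.35
position: [0.4837, 0.3951, 0.3244]
ee_rot: [-0.001, -0.0, 1.0, -0.001]
contact_force: [-0.1, -0.7, -0.7]
width: 0.0269
```

```bash
python3 - <<'E'
from h import *
delta([0.485,0.396,0.21])
st=telemetry.get_state()
im,d=cams.get_image("wrist"); cv2.imwrite("pics/w3.png",im[:,:,::-1]); m,Rm,o=pose("wrist",st)
for r in spotter.outline_of("bin_flap","wrist")[:2]:
    P,px=cloud(m,Rm,o,d,r["region"]); print(r["conf"],r["rect"],np.median(P,0),P.min(0),P.max(0))
P=project(m,Rm,o,[[0.485,0.396,0.2]]); print(P)
E
```

```text
t 8.35 pos [0.4837 0.3951 0.3244] w 0.0269 F [-0.1 -0.7 -0.7]
shift [ -1.5   1.2 114.4] turn [-0.11 -0.11  0.03]
0.83 [224.3, 136.4, 118.9, 102.6] [0.47078637 0.38873599 0.19909486] [0.43544632 0.32339546 0.00402702] [0.56445998 0.46409697 0.29674324]
0.48 [11.2, 226.7, 52.4, 54.2] [0.62592425 0.01231501 0.00631283] [ 0.5868257  -0.02318363 -0.00088398] [0.66346961 0.05303274 0.01858516]
[[284.83412868 196.72555194]]
```

View pics/w3.png

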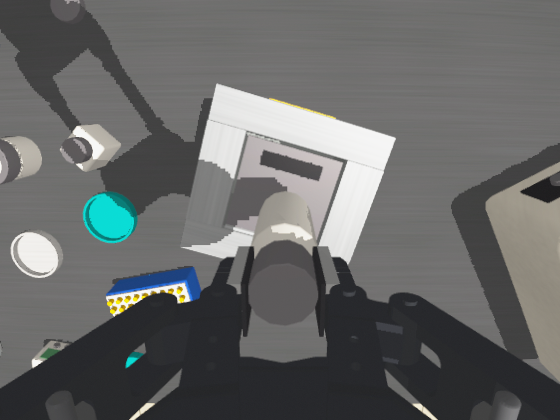

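The wrist picture shows the bottle over the bin. The flap, with its strip at (291,165), is centred near (287,197).

servo_tool --pt "-1.5 1 20 0 0 0" --pt "-1.5 1 40 0 0 0" --pt "-1.5 1 54 0 0 0" --pt "-1.5 1 64 0 0 0" --pt "-1.5 1 76 0 0 0" --pt "-1.5 1 90 0 0 0" --pt "-1.5 1 104 0 0 0" --pt "-1.5 1 114 0 0 0"

```text
clock: 9.25
position: [0.4859, 0.3962, 0.2106]
ee_rot: [-0.0, 0.0, 1.0, -0.0]
contact_force: [-0.5, 0.8, -1.5]
width: 0.0266
```

```bash
python3 - <<'E'
from h import *
delta([0.485,0.396,0.21])
im,d=cams.get_image("wrist"); cv2.imwrite("pics/w4.png",im[:,:,::-1])
E
```

```text
t 9.25 pos [0.4859 0.3962 0.2106] w 0.0266 F [-0.5  0.8 -1.5]
shift [ 0.9 -0.2  0.6] turn [-0.01 -0.02 -0.03]
```

View pics/w4.png

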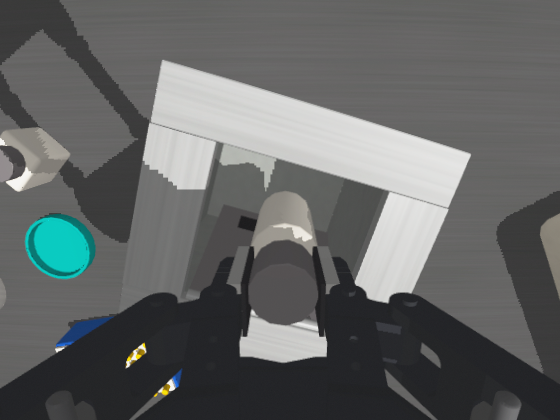

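The flap has swung down and the bottle is inside the mouth, so I release it.

servo_tool --pt "0 0 0 0 0 0" --pt "0 0 0 0 0 0" --pt "0 0 0 0 0 0" --pt "0 0 0 0 0 0" --pt "0 0 0 0 0 0" --pt "0 0 0 0 0 0" --hand 0

```text
clock: 9.9
position: [0.4862, 0.3967, 0.2116]
ee_rot: [0.0, -0.0, 1.0, 0.0]
contact_force: [-0.3, 0.2, 0.3]
width: 0.0856
```

servo_tool --pt "0 0 -20 0 0 0" --pt "0 0 -50 0 0 0" --pt "0 0 -80 0 0 0" --pt "0 0 -100 0 0 0" --pt "0 0 -110 0 0 0" --pt "0 0 -110 0 0 0"

```text
clock: 10.5
position: [0.4865, 0.397, 0.3227]
ee_rot: [0.001, -0.0, 1.0, 0.001]
contact_force: [-0.3, -0.0, 0.5]
width: 0.0856
```

```bash
python3 - <<'E'
from h import *
delta([0.477,0.02,0.25])
im,d=cams.get_image("wrist"); cv2.imwrite("pics/w5.png",im[:,:,::-1])
E
```

```text
t 10.5 pos [0.4865 0.397  0.3227] w 0.0856 F [-0.3 -0.   0.5]
shift [   9.7 -377.1   72.1] turn [0.09 0.14 0.  ]
```

View pics/w5.png

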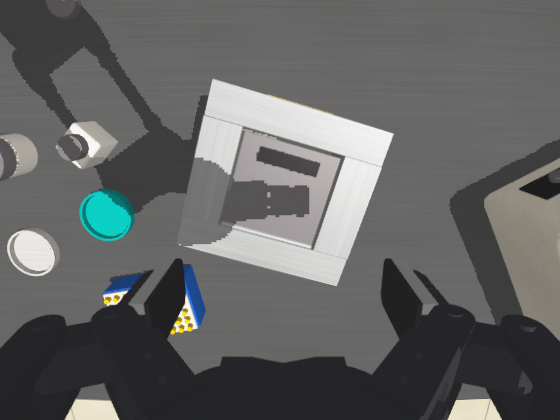

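The flap is shut again and the bottle is gone inside. Next is the large jar.

servo_tool --pt "2 -30 0 0 0 0" --pt "4 -70 0 0 0 0" --pt "6 -115 0 0 0 0" --pt "8 -160 0 0 0 0" --pt "10 -205 20 0 0 0" --pt "10 -250 40 0 0 0" --pt "10 -295 60 0 0 0" --pt "10 -335 72 0 0 0"

```text
clock: 11.35
position: [0.4738, 0.0597, 0.2462]
ee_rot: [-0.003, 0.0, 1.0, -0.0]
contact_force: [0.4, 0.4, 0.7]
width: 0.0852
```

servo_tool --pt "0 -20 0 0 0 0" --pt "0 -30 0 0 0 0" --pt "0 -38 0 0 0 0" --pt "0 -38 0 0 0 0" --pt "0 -38 0 0 0 0"

```text
clock: 11.85
position: [0.4762, 0.0245, 0.2493]
ee_rot: [0.0, -0.0, 1.0, 0.0]
contact_force: [0.7, -0.3, 0.9]
width: 0.0854
```

```bash
cat > look.py <<'E'
from h import *
import sys
st=telemetry.get_state()
im,d=cams.get_image("wrist"); cv2.imwrite("pics/"+sys.argv[1],im[:,:,::-1]); m,Rm,o=pose("wrist",st)
print("pos",np.round(st["position"],4),"w",st["width"])
for q in sys.argv[2:]:
  for r in spotter.outline_of(q,"wrist")[:4]:
    P,px=cloud(m,Rm,o,d,r["region"])
    if len(P)<5: continue
    top=np.percentile(P[:,2],95); s=P[P[:,2]>top-.005]
    print(q,round(r["conf"],2),np.round(r["rect"]),"top",round(top,4),"c",np.round((s.min(0)+s.max(0))/2,4)[:2],"med",np.round(np.median(s,0),4),"ext",np.round(s.max(0)-s.min(0),3)[:2])
E
python3 look.py w6.png jar_l_c stand_m stand_l square_c; python3 -c "
from h import *
delta([0.4765,0.0205,0.032])"
```

```text
pos [0.4762 0.0245 0.2493] w 0.08541045396668745
jar_l_c 0.93 [250. 143.  57.  65.] top 0.0687 c [0.4758 0.0189] med [0.4748 0.0185 0.0676] ext [0.059 0.059]
jar_l_c 0.55 [ 16. 257.  47.  45.] top 0.0158 c [ 0.6176 -0.2969] med [ 0.6181 -0.2986  0.0148] ext [0.062 0.063]
stand_m 0.88 [137. 253.  72.  66.] top 0.0162 c [ 0.5693 -0.0905] med [ 0.6011 -0.0967  0.0151] ext [0.2   0.144]
stand_m 0.73 [348. 212.  56.  60.] top 0.0158 c [0.5357 0.1225] med [0.5582 0.1361 0.0151] ext [0.136 0.111]
stand_m 0.64 [ 17. 257.  46.  44.] top 0.0158 c [ 0.6176 -0.2962] med [ 0.6194 -0.2973  0.0148] ext [0.062 0.062]
stand_m 0.57 [245. 253.  60.  62.] top 0.0159 c [0.6257 0.0136] med [0.6243 0.0133 0.0151] ext [0.076 0.075]
stand_l 0.88 [137. 253.  72.  66.] top 0.0162 c [ 0.5693 -0.0905] med [ 0.6011 -0.0967  0.0151] ext [0.2   0.144]
stand_l 0.73 [348. 212.  56.  60.] top 0.0158 c [0.5357 0.1225] med [0.5582 0.1361 0.0151] ext [0.136 0.111]
stand_l 0.64 [ 17. 257.  46.  44.] top 0.0158 c [ 0.6176 -0.2962] med [ 0.6194 -0.2973  0.0148] ext [0.062 0.062]
stand_l 0.57 [245. 253.  60.  62.] top 0.0159 c [0.6257 0.0136] med [0.6243 0.0133 0.0151] ext [0.076 0.075]
square_c 0.79 [358. 132.  63.  60.] top 0.0704 c [0.4616 0.1391] med [0.4613 0.1387 0.0695] ext [0.03 0.03]
t 12.1 pos [0.4761 0.0244 0.2494] w 0.0855 F [-0.2  0.3  1. ]
shift [ -0.3  -3.9 217.4] turn [0.01 0.02 0.07]
```

View pics/w6.png

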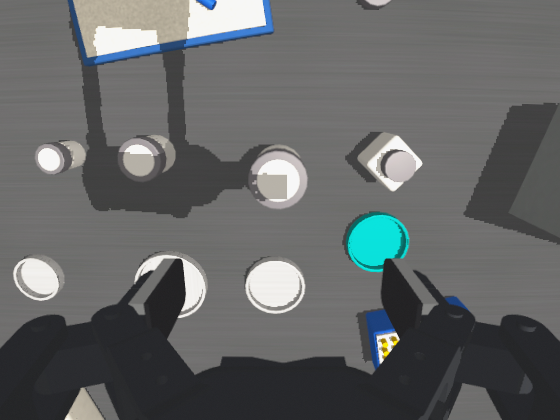

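The wrist picture shows jar L at (278,178), the square bottle at (390,162), stand M at (275,285) and stand L at (170,285).

servo_tool --pt "0 -5 30 0 0 0" --pt "0 -5 75 0 0 0" --pt "0 -5 120 0 0 0" --pt "0 -5 155 0 0 0" --pt "0 -5 185 0 0 0" --pt "0 -5 205 0 0 0" --pt "0 -5 216 0 0 0" --pt "0 -5 216 0 0 0"

```text
clock: 12.9
position: [0.4753, 0.019, 0.0322]
ee_rot: [-0.001, -0.0, 1.0, 0.0]
contact_force: [-0.1, -0.2, 1.0]
width: 0.0854
```

servo_tool --pt "0 0 0 0 0 0" --pt "0 0 0 0 0 0" --pt "0 0 0 0 0 0" --pt "0 0 0 0 0 0" --pt "0 0 0 0 0 0" --pt "0 0 0 0 0 0" --hand 255 --grip_force 30

```text
clock: 13.5
position: [0.4774, 0.0187, 0.0347]
ee_rot: [0.002, 0.0, 1.0, 0.0]
contact_force: [-0.0, -0.2, 7.4]
width: 0.0588
```

servo_tool --pt "0 0 -5 0 0 0" --pt "0 0 -15 0 0 0" --pt "0 0 -35 0 0 0" --pt "0 0 -60 0 0 0" --pt "0 0 -80 0 0 0" --pt "0 0 -90 0 0 0" --pt "0 0 -90 0 0 0"

```text
clock: 14.2
position: [0.477, 0.0185, 0.1248]
ee_rot: [0.002, 0.0, 1.0, -0.0]
contact_force: [0.3, 0.7, -2.4]
width: 0.0594
```

```bash
python3 - <<'E'
from h import *
delta([0.6265,-0.12,0.12])
for n in ["side","wrist"]:
    im,d=cams.get_image(n); cv2.imwrite(f"pics/{n}7.png",im[:,:,::-1])
E
```

```text
t 14.2 pos [0.477  0.0185 0.1248] w 0.0594 F [ 0.3  0.7 -2.4]
shift [-149.5 -138.5    5.4] turn [-0.02  0.2  -0.  ]
```

View pics/wrist7.png

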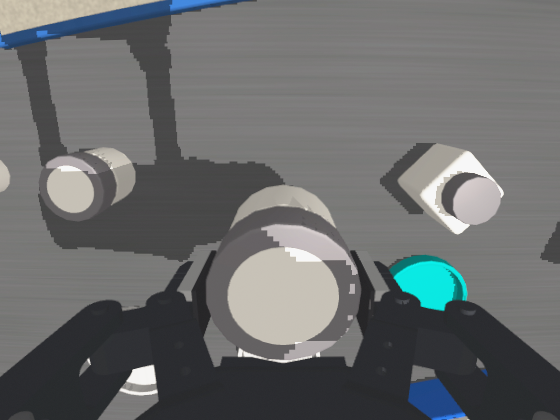

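Jar L is held, centred at (285,295).

servo_tool --pt "-15 -14 0 0 0 0" --pt "-40 -37 0 0 0 0" --pt "-68 -63 0 0 0 0" --pt "-96 -89 0 0 0 0" --pt "-122 -113 0 0 0 0" --pt "-142 -131 0 0 0 0" --pt "-149.5 -138.5 0 0 0 0" --pt "-149.5 -138.5 0 0 0 0"

```text
clock: 15.1
position: [0.6261, -0.1213, 0.1216]
ee_rot: [-0.001, 0.001, 1.0, 0.0]
contact_force: [-0.2, -0.1, -0.5]
width: 0.0589
```

```bash
python3 look.py w8.png jar_l_c stand_l; python3 - <<'E'
from h import *
delta([0.6265,-0.12,0.038])
E
```

```text
pos [ 0.6261 -0.1213  0.1216] w 0.058874411231689634
jar_l_c 0.57 [207. 186. 152. 172.] top 0.1555 c [ 0.6246 -0.1219] med [ 0.6216 -0.1218  0.1546] ext [0.059 0.059]
stand_l 0.91 [ 25. 152.  81.  75.] top 0.0158 c [ 0.6179 -0.2971] med [ 0.6163 -0.2985  0.015 ] ext [0.061 0.062]
stand_l 0.87 [226. 140. 117.  84.] top 0.0159 c [ 0.6123 -0.1209] med [ 0.5995 -0.1215  0.0153] ext [0.064 0.091]
stand_l 0.82 [403. 148. 100.  97.] top 0.0158 c [0.6262 0.0135] med [0.624  0.0151 0.0151] ext [0.076 0.076]
t 15.25 pos [ 0.6241 -0.1189  0.1226] w 0.0588 F [ 0.2  0.4 -2.3]
shift [-2.6 -1.2 84.6] turn [ 0.07 -0.15  0.02]
```

View pics/w8.png

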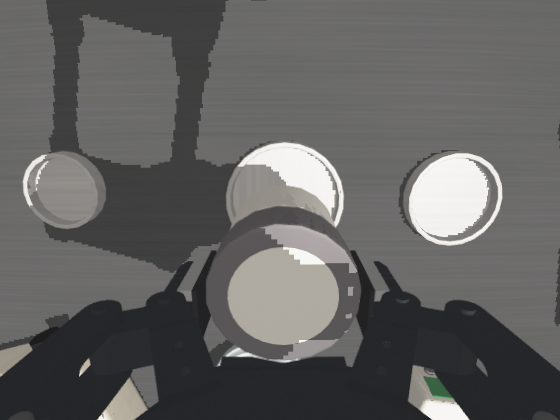

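servo_tool --pt "-1 0 20 0 0 0" --pt "-1 0 40 0 0 0" --pt "-1 0 55 0 0 0" --pt "-1 0 66 0 0 0" --pt "-1 0 74 0 0 0" --pt "-1 0 79 0 0 0" --pt "-1 0 81 0 0 0" --pt "-1 0 81 0 0 0"

```text
clock: 16.05
position: [0.6267, -0.1198, 0.0425]
ee_rot: [0.0, -0.0, 1.0, -0.0]
contact_force: [-0.1, -0.4, -1.7]
width: 0.0594
```

servo_tool --pt "0 0 1 0 0 0" --pt "0 0 1.5 0 0 0" --pt "0 0 2 0 0 0" --pt "0 0 2 0 0 0"

```text
clock: 16.45
position: [0.6266, -0.1199, 0.0404]
ee_rot: [0.0, 0.0, 1.0, 0.0]
contact_force: [-0.0, -0.1, -1.7]
width: 0.0592
```

servo_tool --pt "0 0 0.7 0 0 0" --pt "0 0 1.4 0 0 0" --pt "0 0 2 0 0 0" --pt "0 0 2 0 0 0" --pt "0 0 2 0 0 0"

```text
clock: 16.95
position: [0.6266, -0.1199, 0.0387]
ee_rot: [0.0, -0.0, 1.0, -0.0]
contact_force: [-1.6, -0.4, 4.2]
width: 0.0593
```

Contact with the stand floor shows as an upward force, so I release and back off.

servo_tool --pt "0 0 0 0 0 0" --pt "0 0 0 0 0 0" --pt "0 0 0 0 0 0" --pt "0 0 0 0 0 0" --pt "0 0 0 0 0 0" --hand 0

```text
clock: 17.45
position: [0.6266, -0.1198, 0.0382]
ee_rot: [-0.0, 0.0, 1.0, 0.0]
contact_force: [-0.6, -0.1, -0.5]
width: 0.0854
```

servo_tool --pt "0 0 -10 0 0 0" --pt "0 0 -35 0 0 0" --pt "0 0 -70 0 0 0" --pt "0 0 -105 0 0 0" --pt "10 0 -140 0 0 0" --pt "40 0 -160 0 0 0" --pt "75 0 -165 0 0 0" --pt "110 0 -165 0 0 0"

```text
clock: 18.25
position: [0.5164, -0.1201, 0.2055]
ee_rot: [0.002, -0.0, 1.0, -0.001]
contact_force: [0.3, 0.4, 1.4]
width: 0.0852
```

servo_tool --pt "35 0 0 0 0 0" --pt "55 -1 0 0 0 0" --pt "60 -2 0 0 0 0" --pt "60 -2 0 0 0 0" --pt "60 -2 0 0 0 0"

```text
clock: 18.75
position: [0.4581, -0.1222, 0.2038]
ee_rot: [0.001, 0.0, 1.0, -0.0]
contact_force: [0.2, -0.2, 0.1]
width: 0.0853
```

```bash
python3 look.py w9.png jar_m_c jar_l_c stand_l; python3 - <<'E'
from h import *
delta([0.457,-0.122,0.024])
E
```

```text
pos [ 0.4581 -0.1222  0.2038] w 0.08527466954034116
jar_m_c 0.61 [258. 155.  49.  60.] top 0.0568 c [ 0.4568 -0.1239] med [ 0.4562 -0.1235  0.0556] ext [0.045 0.044]
jar_m_c 0.26 [366. 292.  33.  54.] top 0.0162 c [ 0.5658 -0.0339] med [ 0.6348 -0.0162  0.0152] ext [0.195 0.093]
jar_l_c 0.88 [257. 295.  56.  65.] top 0.0727 c [ 0.5406 -0.1208] med [ 0.6141 -0.1207  0.0718] ext [0.186 0.058]
stand_l 0.87 [244. 281.  80.  62.] top 0.0161 c [ 0.6167 -0.1211] med [ 0.5992 -0.1221  0.0152] ext [0.074 0.09 ]
stand_l 0.66 [478. 235.  67.  67.] top 0.0158 c [0.5657 0.1407] med [0.5645 0.1406 0.0149] ext [0.075 0.077]
stand_l 0.63 [364. 293.  36.  54.] top 0.0161 c [ 0.6312 -0.0059] med [ 0.6375 -0.0159  0.0152] ext [0.064 0.037]
stand_l 0.62 [110. 291.  21.  13.] top 0.0165 c [ 0.5959 -0.3118] med [ 0.5929 -0.3117  0.0153] ext [0.018 0.021]
t 18.95 pos [ 0.4575 -0.1219  0.2031] w 0.0854 F [-0.5 -0.8 -0.2]
shift [ 6.000e-01 -1.000e-01  1.791e+02] turn [0.01 0.   0.02]
```

View pics/w9.png

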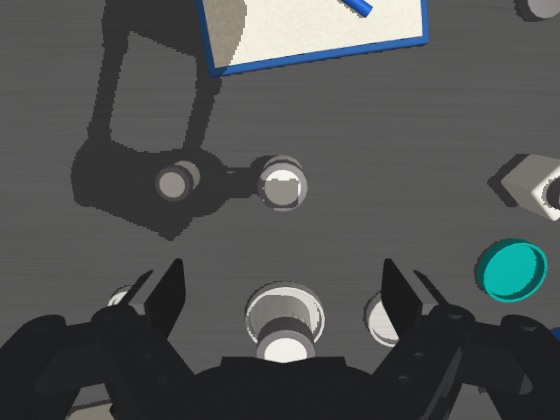

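Jar L stands in stand L at (285,330), and jar M is at (282,183).

servo_tool --pt "0.5 -1.5 25 0 0 0" --pt "0.5 -1.5 60 0 0 0" --pt "0.5 -1.5 95 0 0 0" --pt "0.5 -1.5 130 0 0 0" --pt "0.5 -1.5 155 0 0 0" --pt "0.5 -1.5 170 0 0 0" --pt "0.5 -1.5 177 0 0 0" --pt "0.5 -1.5 177 0 0 0"

```text
clock: 19.75
position: [0.456, -0.1231, 0.0254]
ee_rot: [-0.001, -0.0, 1.0, 0.0]
contact_force: [-0.6, -0.6, -0.3]
width: 0.0852
```

servo_tool --pt "0 0 0 0 0 0" --pt "0 0 0 0 0 0" --pt "0 0 0 0 0 0" --pt "0 0 0 0 0 0" --pt "0 0 0 0 0 0" --pt "0 0 0 0 0 0" --pt "0 0 0 0 0 0" --hand 255 --grip_force 30

```text
clock: 20.45
position: [0.4568, -0.1236, 0.0274]
ee_rot: [0.001, 0.0, 1.0, -0.0]
contact_force: [-0.4, 0.7, 7.4]
width: 0.0447
```

servo_tool --pt "0 0 -5 0 0 0" --pt "0 0 -20 0 0 0" --pt "0 0 -45 0 0 0" --pt "0 0 -75 0 0 0" --pt "0 0 -105 0 0 0" --pt "0 0 -125 0 0 0" --pt "0 0 -135 0 0 0" --pt "0 0 -135 0 0 0"

```text
clock: 21.25
position: [0.4567, -0.1236, 0.1624]
ee_rot: [0.001, -0.0, 1.0, -0.001]
contact_force: [0.2, 0.2, -1.7]
width: 0.0452
```

```bash
python3 - <<'E'
from h import *
delta([0.626,0.014,0.16])
E
```

```text
t 21.25 pos [ 0.4567 -0.1236  0.1624] w 0.0452 F [ 0.2  0.2 -1.7]
shift [-169.3  137.6    2.7] turn [-0.06  0.14  0.  ]
```

servo_tool --pt "-15 14 0 0 0 0" --pt "-42 36 0 0 0 0" --pt "-74 60 0 0 0 0" --pt "-106 86 0 0 0 0" --pt "-138 112 0 0 0 0" --pt "-160 130 0 0 0 0" --pt "-169 137.5 0 0 0 0" --pt "-169 137.5 0 0 0 0"

```text
clock: 22.05
position: [0.625, 0.015, 0.1592]
ee_rot: [-0.002, -0.001, 1.0, 0.0]
contact_force: [-0.2, -0.1, -1.1]
width: 0.0448
```

```bash
python3 look.py w10.png jar_m_c stand_m; python3 - <<'E'
from h import *
delta([0.626,0.014,0.0315])
E
```

```text
pos [0.625  0.015  0.1592] w 0.04484950653741953
jar_m_c 0.64 [224. 203. 113. 142.] top 0.1884 c [0.6254 0.0146] med [0.6229 0.0145 0.1875] ext [0.046 0.045]
stand_m 0.92 [ 87. 139. 102. 101.] top 0.016 c [ 0.6263 -0.1166] med [ 0.6032 -0.0988  0.0151] ext [0.092 0.085]
stand_m 0.76 [386.  76.  88.  92.] top 0.0158 c [0.5669 0.1399] med [0.5634 0.1443 0.0151] ext [0.075 0.076]
stand_m 0.65 [396. 364.  35.  44.] top 0.0156 c [0.7448 0.1096] med [0.863  0.1696 0.0149] ext [0.259 0.136]
stand_m 0.62 [238. 147.  88.  71.] top 0.0159 c [0.6191 0.0138] med [0.6082 0.013  0.0153] ext [0.062 0.075]
t 22.2 pos [0.6234 0.0133 0.1605] w 0.045 F [0.  0.9 0. ]
shift [ -2.9   0.8 129. ] turn [-0.03 -0.16 -0.04]
```

View pics/w10.png

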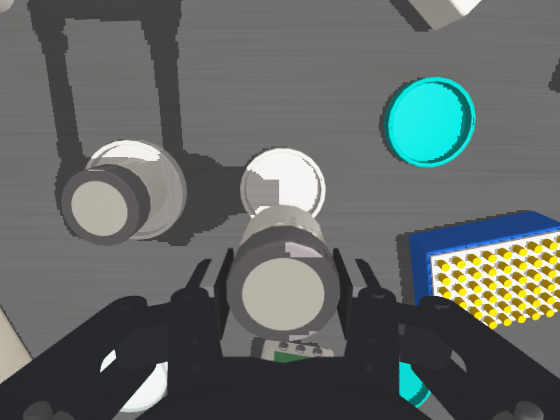

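Jar M is held, with the white stand M at (283,185) below it and jar L in its stand at the left.

servo_tool --pt "-1 0 25 0 0 0" --pt "-1 0 55 0 0 0" --pt "-1 0 82 0 0 0" --pt "-1 0 102 0 0 0" --pt "-1 0 115 0 0 0" --pt "-1 0 122 0 0 0" --pt "-1 0 124 0 0 0" --pt "-1 0 124 0 0 0"

```text
clock: 23.0
position: [0.6265, 0.0139, 0.0379]
ee_rot: [0.001, 0.0, 1.0, -0.0]
contact_force: [0.3, -0.3, -1.7]
width: 0.0451
```

servo_tool --pt "0 0 1 0 0 0" --pt "0 0 2 0 0 0" --pt "0 0 2 0 0 0" --pt "0 0 2 0 0 0"

```text
clock: 23.4
position: [0.6262, 0.0142, 0.0356]
ee_rot: [0.0, -0.0, 1.0, 0.0]
contact_force: [0.3, -0.3, -1.3]
width: 0.0454
```

servo_tool --pt "0 0 1 0 0 0" --pt "0 0 2 0 0 0" --pt "0 0 3 0 0 0" --pt "0 0 4 0 0 0" --pt "0 0 4 0 0 0" --pt "0 0 4 0 0 0"

```text
clock: 24.0
position: [0.626, 0.0142, 0.0315]
ee_rot: [-0.0, 0.0, 1.0, 0.0]
contact_force: [-0.9, 0.3, 0.4]
width: 0.0452
```

servo_tool --pt "0 0 0.5 0 0 0" --pt "0 0 0.5 0 0 0"

```text
clock: 24.2
position: [0.626, 0.0142, 0.0314]
ee_rot: [0.0, -0.0, 1.0, 0.0]
contact_force: [-1.2, 0.4, 4.7]
width: 0.0451
```

servo_tool --pt "0 0 0 0 0 0" --pt "0 0 0 0 0 0" --pt "0 0 0 0 0 0" --pt "0 0 0 0 0 0" --pt "0 0 0 0 0 0" --pt "0 0 0 0 0 0" --hand 0

```text
clock: 24.8
position: [0.6261, 0.0142, 0.0307]
ee_rot: [0.0, 0.0, 1.0, 0.0]
contact_force: [-0.5, -0.1, -0.7]
width: 0.0857
```

servo_tool --pt "0 0 -10 0 0 0" --pt "0 0 -35 0 0 0" --pt "0 0 -75 0 0 0" --pt "0 0 -115 0 0 0" --pt "10 -10 -150 0 0 0" --pt "35 -45 -165 0 0 0" --pt "60 -80 -170 0 0 0" --pt "85 -115 -170 0 0 0"

```text
clock: 25.6
position: [0.541, -0.1019, 0.2032]
ee_rot: [0.002, -0.001, 1.0, -0.001]
contact_force: [0.6, 0.0, 0.8]
width: 0.0857
```

servo_tool --pt "25 -30 0 0 0 0" --pt "50 -65 0 0 0 0" --pt "70 -95 0 0 0 0" --pt "80 -115 0 0 0 0" --pt "84 -124 0 0 0 0" --pt "84 -124 0 0 0 0" --pt "84 -124 0 0 0 0"

```text
clock: 26.3
position: [0.4576, -0.2242, 0.201]
ee_rot: [0.0, -0.0, 1.0, 0.0]
contact_force: [0.0, -0.1, 0.0]
width: 0.0854
```

```bash
python3 look.py w11.png jar_s_c stand_s; python3 - <<'E'
from h import *
delta([0.4565,-0.2255,0.018])
E
```

```text
pos [ 0.4576 -0.2242  0.201 ] w 0.0853762082106868
jar_s_c 0.88 [264. 161.  36.  40.] top 0.0468 c [ 0.4565 -0.2262] med [ 0.4557 -0.2262  0.0456] ext [0.033 0.031]
jar_s_c 0.56 [195. 289.  52.  49.] top 0.0161 c [ 0.6179 -0.2973] med [ 0.6162 -0.2976  0.0151] ext [0.061 0.061]
stand_s 0.9 [456. 285.  59.  31.] top 0.0161 c [0.6028 0.0141] med [0.5949 0.0099 0.0151] ext [0.03  0.066]
stand_s 0.74 [194. 292.  55.  46.] top 0.0161 c [ 0.6179 -0.2975] med [ 0.616  -0.2976  0.0151] ext [0.061 0.062]
stand_s 0.66 [334. 283.  49.  72.] top 0.0162 c [ 0.5653 -0.1484] med [ 0.6012 -0.1514  0.0152] ext [0.204 0.068]
t 26.45 pos [ 0.4577 -0.2238  0.2008] w 0.0854 F [0.8 0.9 0.7]
shift [  1.2  -1.8 182.8] turn [0.03 0.01 0.09]
```

View pics/w11.png

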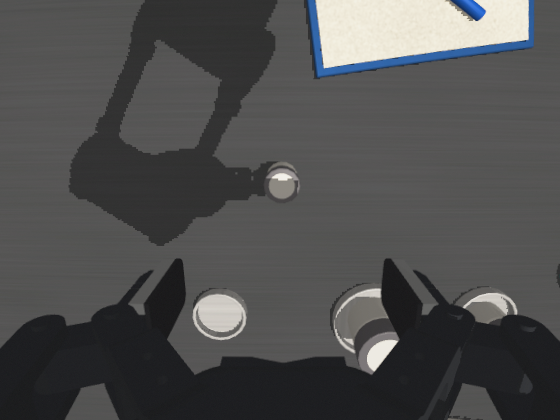

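Jar S is at (282,183) and stand S at (220,314).

servo_tool --pt "1 -2 25 0 0 0" --pt "1 -2 60 0 0 0" --pt "1 -2 95 0 0 0" --pt "1 -2 130 0 0 0" --pt "1 -2 158 0 0 0" --pt "1 -2 175 0 0 0" --pt "1 -2 182 0 0 0" --pt "1 -2 182 0 0 0"

```text
clock: 27.25
position: [0.456, -0.226, 0.018]
ee_rot: [-0.001, -0.001, 1.0, 0.001]
contact_force: [0.2, 0.1, 1.1]
width: 0.0853
```

servo_tool --pt "0 0 0 0 0 0" --pt "0 0 0 0 0 0" --pt "0 0 0 0 0 0" --pt "0 0 0 0 0 0" --pt "0 0 0 0 0 0" --pt "0 0 0 0 0 0" --pt "0 0 0 0 0 0" --hand 255 --grip_force 25

```text
clock: 27.95
position: [0.4566, -0.2271, 0.0197]
ee_rot: [0.001, 0.0, 1.0, -0.0]
contact_force: [-0.6, 0.7, 5.9]
width: 0.0334
```

servo_tool --pt "0 0 -5 0 0 0" --pt "0 0 -20 0 0 0" --pt "0 0 -45 0 0 0" --pt "0 0 -75 0 0 0" --pt "0 0 -100 0 0 0" --pt "0 0 -115 0 0 0" --pt "0 0 -120 0 0 0" --pt "0 0 -120 0 0 0"

```text
clock: 28.75
position: [0.4562, -0.227, 0.1392]
ee_rot: [0.0, 0.0, 1.0, -0.0]
contact_force: [0.3, 0.1, -0.7]
width: 0.0331
```

```bash
python3 - <<'E'
from h import *
delta([0.618,-0.2972,0.14])
E
```

```text
t 28.75 pos [ 0.4562 -0.227   0.1392] w 0.0331 F [ 0.3  0.1 -0.7]
shift [-161.8  -70.2   -0.6] turn [-0.04  0.06 -0.01]
```

servo_tool --pt "-15 -6 0 0 0 0" --pt "-42 -18 0 0 0 0" --pt "-74 -32 0 0 0 0" --pt "-106 -46 0 0 0 0" --pt "-135 -59 0 0 0 0" --pt "-154 -67 0 0 0 0" --pt "-161.5 -70 0 0 0 0" --pt "-161.5 -70 0 0 0 0"

```text
clock: 29.55
position: [0.6174, -0.2967, 0.1368]
ee_rot: [-0.001, -0.0, 1.0, 0.001]
contact_force: [-0.1, -0.2, -0.8]
width: 0.0329
```

```bash
python3 look.py w12.png jar_s_c stand_s; python3 - <<'E'
from h import *
delta([0.618,-0.2972,0.0237])
E
```

```text
pos [ 0.6174 -0.2967  0.1368] w 0.03292575810958819
jar_s_c 0.57 [241. 217.  84. 109.] top 0.1636 c [ 0.6171 -0.2975] med [ 0.6155 -0.2971  0.1627] ext [0.034 0.033]
stand_s 0.72 [244. 161.  77.  67.] top 0.0158 c [ 0.6147 -0.2977] med [ 0.6079 -0.2976  0.0151] ext [0.056 0.061]
stand_s 0.67 [434. 153. 105. 106.] top 0.016 c [ 0.6268 -0.1239] med [ 0.6052 -0.1436  0.0151] ext [0.091 0.086]
t 29.7 pos [ 0.6161 -0.2961  0.1382] w 0.033 F [-0.4 -0.3 -0.5]
shift [ -2.2  -1.3 114.5] turn [ 0.07 -0.12 -0.  ]
```

View pics/w12.png

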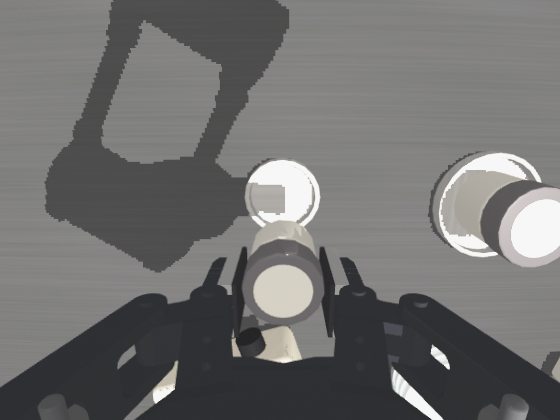

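Jar S is held at (283,290), with stand S below at (283,195).

servo_tool --pt "-1 -0.5 20 0 0 0" --pt "-1 -0.5 45 0 0 0" --pt "-1 -0.5 70 0 0 0" --pt "-1 -0.5 90 0 0 0" --pt "-1 -0.5 103 0 0 0" --pt "-1 -0.5 109 0 0 0" --pt "-1 -0.5 111 0 0 0" --pt "-1 -0.5 111 0 0 0"

```text
clock: 30.5
position: [0.6189, -0.2975, 0.0285]
ee_rot: [0.001, 0.0, 1.0, -0.0]
contact_force: [-0.4, -0.2, 0.0]
width: 0.0329
```

servo_tool --pt "0 0 1 0 0 0" --pt "0 0 1.5 0 0 0" --pt "0 0 1.5 0 0 0" --pt "0 0 1.5 0 0 0"

```text
clock: 30.9
position: [0.6187, -0.2974, 0.0266]
ee_rot: [0.0, 0.0, 1.0, -0.0]
contact_force: [0.3, -0.0, -0.9]
width: 0.0332
```

servo_tool --pt "0 0 1 0 0 0" --pt "0 0 2 0 0 0" --pt "0 0 2.7 0 0 0" --pt "0 0 3.2 0 0 0" --pt "0 0 3.2 0 0 0" --pt "0 0 3.2 0 0 0"

```text
clock: 31.5
position: [0.6186, -0.2973, 0.0238]
ee_rot: [0.0, -0.0, 1.0, -0.0]
contact_force: [-0.9, 0.3, 6.1]
width: 0.0329
```

servo_tool --pt "0 0 0 0 0 0" --pt "0 0 0 0 0 0" --pt "0 0 0 0 0 0" --pt "0 0 0 0 0 0" --pt "0 0 0 0 0 0" --pt "0 0 0 0 0 0" --pt "0 0 0 0 0 0" --hand 0

```text
clock: 32.2
position: [0.6186, -0.2974, 0.023]
ee_rot: [0.0, 0.0, 1.0, 0.0]
contact_force: [0.4, -0.1, 0.0]
width: 0.0855
```

servo_tool --pt "0 0 -10 0 0 0" --pt "0 0 -35 0 0 0" --pt "0 0 -75 0 0 0" --pt "0 0 -115 0 0 0" --pt "20 0 -150 0 0 0" --pt "55 0 -180 0 0 0" --pt "90 0 -190 0 0 0" --pt "125 0 -200 0 0 0"

```text
clock: 33.0
position: [0.4927, -0.2975, 0.2254]
ee_rot: [0.001, -0.0, 1.0, -0.001]
contact_force: [0.5, -0.1, -0.3]
width: 0.0853
```

servo_tool --pt "40 0 0 0 0 0" --pt "80 0 0 0 0 0" --pt "110 0 0 0 0 0" --pt "125 0 0 0 0 0" --pt "130 0 0 0 0 0" --pt "130 0 0 0 0 0" --pt "130 0 0 0 0 0"

```text
clock: 33.7
position: [0.3649, -0.2978, 0.2232]
ee_rot: [0.001, -0.0, 1.0, -0.0]
contact_force: [-0.8, 0.5, 0.1]
width: 0.0852
```

```bash
python3 - <<'E'
from h import *
for n in ["top","side"]:
    im,d=cams.get_image(n); m,Rm,o=pose(n); cv2.imwrite(f"pics/{n}_end.png",im[:,:,::-1])
    for q in ["jar_l_c","jar_m_c","jar_s_c","square_c","bin_flap","vial_c"]:
        for r in spotter.outline_of(q,n)[:2]:
            P,px=cloud(m,Rm,o,d,r["region"])
            if len(P)<5: continue
            top=np.percentile(P[:,2],95); s=P[P[:,2]>top-.006]
            print(n,q,round(r["conf"],2),np.round(r["rect"]),"topz",round(top,3),"c",np.round((s[:,:2].min(0)+s[:,:2].max(0))/2,3),"ext",np.round(np.ptp(s[:,:2],axis=0),3))
print(telemetry.get_state()["position"],telemetry.get_state()["clock"])
E
```

```text
top jar_m_c 0.57 [262. 225.  14.  21.] topz 0.063 c [0.627 0.016] ext [0.044 0.043]
top square_c 0.68 [222. 284.  19.  23.] topz 0.071 c [0.462 0.141] ext [0.028 0.031]
top bin_flap 0.71 [106. 268.  38.  35.] topz 0.202 c [0.485 0.394] ext [0.093 0.095]
side jar_l_c 0.91 [279. 256.  26.  41.] topz 0.072 c [ 0.624 -0.119] ext [0.058 0.06 ]
side jar_m_c 0.69 [267. 224.  21.  25.] topz 0.06 c [0.626 0.014] ext [0.045 0.045]
side jar_m_c 0.59 [199. 199.  23.  27.] topz 0.069 c [0.462 0.14 ] ext [0.027 0.032]
side jar_s_c 0.86 [298. 336.  18.  26.] topz 0.05 c [ 0.619 -0.297] ext [0.034 0.035]
side bin_flap 0.76 [188. 101.  32.  10.] topz 0.2 c [0.484 0.397] ext [0.092 0.092]
side bin_flap 0.72 [270. 276.  41.  29.] topz 0.014 c [ 0.626 -0.129] ext [0.089 0.075]
side vial_c 0.23 [264. 235.  29.  24.] topz 0.015 c [0.624 0.011] ext [0.072 0.072]
[ 0.36355837 -0.29732321  0.22306057] 34.4
```

View pics/side_end.png

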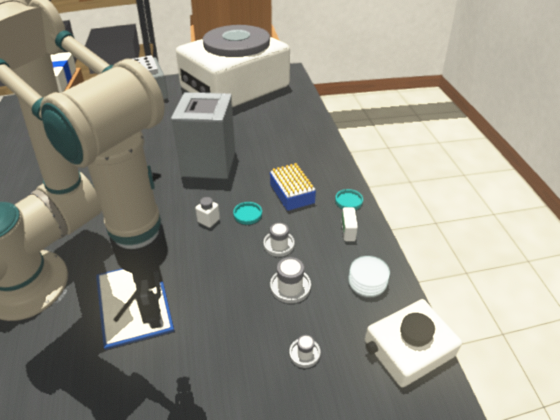

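View pics/top_end.png

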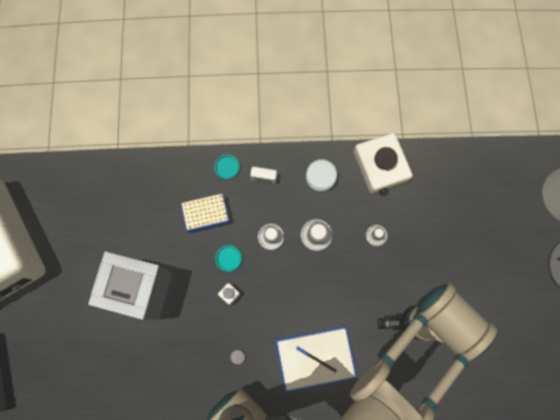

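All three jars stand in their own stands, at side (278,235), (290,275) and (305,348). The square bottle is unmoved, the flap is shut, and the arm is clear of everything.

```bash
python3 -c "
from rig import sign_off
print(sign_off())"
```

```text
the job is handed in; nothing more can be done
None
```

The job is done and handed in at about 34 s of the 109 s allowed; no verdict was reported.

I pushed the slim bottle through the flap first and let it go with about 60 mm inside the mouth. I then lowered jars L, M and S into the aluminium stands of their sizes until the wrist force showed contact, and released each one.

**Last checks (side camera, partly top):**
- **Jars:** centres are within about 3 mm of the stands' centres. The tops are 4–5 mm higher than before, which matches the 4 mm floor of the stands.
- **Square bottle:** at (0.462, 0.140), unmoved.
- **Bin:** the flap is level, and the bottle is no longer visible. I could not see it inside the closed bin, so I infer its position there from its drop through the mouth.
- **Arm:** open and clear of everything.

**Misses and disagreements:**
- In the last top picture the network found neither jar L nor jar S; both show there by eye.
- It also gave two false hits in the last side picture: stand M as the slim bottle (confidence 0.23) and stand L as the bin flap (0.72).
- The top camera's heights read about 2–4 mm too high throughout.

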